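Make up and count mug-and-shaker sale sets

TASK

First roll the lot counter's thumbwheel back to zero (red pointer at the yellow dot). Then make up the sale sets: beside every navy mug standing loose on the worktop, stand one salt shaker upright directly opposite the mug's handle, with a gap of about 3 cm between mug and shaker. When all the sets are made up, the counter must show how many there are, one click for each set; leave the mugs standing and the ticket pad and the marker alone.

Things in the scene. Friction and masses are not known exactly. Their poses are not given: they have to be found in the camera images.
- count_wheel (a joint): angle of the lot counter's thumbwheel, rad: 0 = red pointer at the yellow dot (far left), 0.35 per click, growing clockwise from above (pointer goes round the rear past nine white dots, counts 1 to 9, the fifth larger). A sprung detent pulls it to the nearest whole count when let go; end stops just below 0 and above 9; starts at 5 to 8 clicks.
- wheel_axis (a point): centre of the wheel's silver top face, on its upright axis, 64 mm above the worktop. Wheel: black knurled rubber rim, radius 42 mm, its edge from 46 to 64 mm above the worktop; the red pointer is on its top. The wheel is sprung towards the front: it gives up to 6 mm when pushed back towards the case (2 N to start it, then 1.2 N per mm).
- wheel_front (a point): foremost point of the wheel's edge, at mid-thickness, 55 mm above the worktop; axes as the counter's. Press a closed fingertip here in +x by 2 to 4 mm and move it along the tangent: to +y (the counter's left) raises the count, to -y lowers it, 14.7 mm a click; turning takes about 1 to 1.5 N and the rubber grips well. Free space in front and below; this edge overhangs the case by 14 mm.
- counter: lot counter: grey case fixed to the worktop, 115 mm deep (x), 135 mm wide (y), 41 mm tall, dark top plate with dots, the wheel on it at its front. Origin on the worktop 22 mm in front (-x) of the wheel's axis; x points to its rear, y to its left as the robot sees it, z up.
- mug_1: navy blue mug, 68 mm across, 62 mm tall. Origin: centre of the underside of its 68 x 90 mm outline (handle included), z up. Mug axis at y = +11 mm, wall opposite the handle at y = +45 mm, handle end at y = -45 mm. A shaker opposite the handle with a 30 mm gap has its centre at x = 0, y = +88 mm in this frame.
- mug_2: navy blue mug, 68 mm across, 62 mm tall; in some runs absent. Origin: centre of the underside of its 68 x 90 mm outline (handle included), z up. Mug axis at y = +11 mm, wall opposite the handle at y = +45 mm, handle end at y = -45 mm. A shaker opposite the handle with a 30 mm gap has its centre at x = 0, y = +88 mm in this frame.
- mug_3: navy blue mug, 68 mm across, 62 mm tall; in some runs absent. Origin: centre of the underside of its 68 x 90 mm outline (handle included), z up. Mug axis at y = +11 mm, wall opposite the handle at y = +45 mm, handle end at y = -45 mm. A shaker opposite the handle with a 30 mm gap has its centre at x = 0, y = +88 mm in this frame.
- mug_4: navy blue mug, 68 mm across, 62 mm tall; in some runs absent. Origin: centre of the underside of its 68 x 90 mm outline (handle included), z up. Mug axis at y = +11 mm, wall opposite the handle at y = +45 mm, handle end at y = -45 mm. A shaker opposite the handle with a 30 mm gap has its centre at x = 0, y = +88 mm in this frame.
- shaker_1: glass salt shaker with a domed chrome cap, 27 mm diameter, 74 mm tall, 55 g, standing upright; origin at the centre of its underside, z up. Grasp the glass (lower 55 mm). All five are alike and any may be used; the spare ones, standing or fallen, do not matter.
- shaker_2: glass salt shaker with a domed chrome cap, 27 mm diameter, 74 mm tall, 55 g, standing upright; origin at the centre of its underside, z up. Grasp the glass (lower 55 mm). All five are alike and any may be used; the spare ones, standing or fallen, do not matter.
- shaker_3: glass salt shaker with a domed chrome cap, 27 mm diameter, 74 mm tall, 55 g, standing upright; origin at the centre of its underside, z up. Grasp the glass (lower 55 mm). All five are alike and any may be used; the spare ones, standing or fallen, do not matter.
- shaker_4: glass salt shaker with a domed chrome cap, 27 mm diameter, 74 mm tall, 55 g, standing upright; origin at the centre of its underside, z up. Grasp the glass (lower 55 mm). All five are alike and any may be used; the spare ones, standing or fallen, do not matter.
- shaker_5: glass salt shaker with a domed chrome cap, 27 mm diameter, 74 mm tall, 55 g, standing upright; origin at the centre of its underside, z up. Grasp the glass (lower 55 mm). All five are alike and any may be used; the spare ones, standing or fallen, do not matter.
- ticket_pad: white ticket pad, 60 x 85 x 19 mm, lying flat; bystander, leave alone. Origin: centre of underside.
- marker: red and white marker pen, 126 x 18 x 20 mm, lying; bystander, leave alone. Origin: centre of underside, x along the pen.

How it is judged:
On the way, in this order (a step that is already met when the one before it is completed fails the run):
1. the counter's wheel has been rolled back to zero (value of joint count_wheel between -0.13 and 0.12 rad), for 0.2 s.
2. a released, upright shaker stands opposite the handle of every mug that is present (((x of shaker_1 in the frame of mug_1 between -0.015 and 0.015 m and y of shaker_1 in the frame of mug_1 between 0.075 and 0.101 m and angle between shaker_1's own z axis and vertical below 0.15 rad and height (world z) of shaker_1 below 0.012 m and contact force between shaker_1 and the fingers below 0.05 N) or (x of shaker_2 in the frame of mug_1 between -0.015 and 0.015 m and y of shaker_2 in the frame of mug_1 between 0.075 and 0.101 m and angle between shaker_2's own z axis and vertical below 0.15 rad and height (world z) of shaker_2 below 0.012 m and contact force between shaker_2 and the fingers below 0.05 N) or (x of shaker_3 in the frame of mug_1 between -0.015 and 0.015 m and y of shaker_3 in the frame of mug_1 between 0.075 and 0.101 m and angle between shaker_3's own z axis and vertical below 0.15 rad and height (world z) of shaker_3 below 0.012 m and contact force between shaker_3 and the fingers below 0.05 N) or (x of shaker_4 in the frame of mug_1 between -0.015 and 0.015 m and y of shaker_4 in the frame of mug_1 between 0.075 and 0.101 m and angle between shaker_4's own z axis and vertical below 0.15 rad and height (world z) of shaker_4 below 0.012 m and contact force between shaker_4 and the fingers below 0.05 N) or (x of shaker_5 in the frame of mug_1 between -0.015 and 0.015 m and y of shaker_5 in the frame of mug_1 between 0.075 and 0.101 m and angle between shaker_5's own z axis and vertical below 0.15 rad and height (world z) of shaker_5 below 0.012 m and contact force between shaker_5 and the fingers below 0.05 N)) and ((x of shaker_1 in the frame of mug_2 between -0.015 and 0.015 m and y of shaker_1 in the frame of mug_2 between 0.075 and 0.101 m and angle between shaker_1's own z axis and vertical below 0.15 rad and height (world z) of shaker_1 below 0.012 m and contact force between shaker_1 and the fingers below 0.05 N) or (x of shaker_2 in the frame of mug_2 between -0.015 and 0.015 m and y of shaker_2 in the frame of mug_2 between 0.075 and 0.101 m and angle between shaker_2's own z axis and vertical below 0.15 rad and height (world z) of shaker_2 below 0.012 m and contact force between shaker_2 and the fingers below 0.05 N) or (x of shaker_3 in the frame of mug_2 between -0.015 and 0.015 m and y of shaker_3 in the frame of mug_2 between 0.075 and 0.101 m and angle between shaker_3's own z axis and vertical below 0.15 rad and height (world z) of shaker_3 below 0.012 m and contact force between shaker_3 and the fingers below 0.05 N) or (x of shaker_4 in the frame of mug_2 between -0.015 and 0.015 m and y of shaker_4 in the frame of mug_2 between 0.075 and 0.101 m and angle between shaker_4's own z axis and vertical below 0.15 rad and height (world z) of shaker_4 below 0.012 m and contact force between shaker_4 and the fingers below 0.05 N) or (x of shaker_5 in the frame of mug_2 between -0.015 and 0.015 m and y of shaker_5 in the frame of mug_2 between 0.075 and 0.101 m and angle between shaker_5's own z axis and vertical below 0.15 rad and height (world z) of shaker_5 below 0.012 m and contact force between shaker_5 and the fingers below 0.05 N)) and ((x of shaker_1 in the frame of mug_3 between -0.015 and 0.015 m and y of shaker_1 in the frame of mug_3 between 0.075 and 0.101 m and angle between shaker_1's own z axis and vertical below 0.15 rad and height (world z) of shaker_1 below 0.012 m and contact force between shaker_1 and the fingers below 0.05 N) or (x of shaker_2 in the frame of mug_3 between -0.015 and 0.015 m and y of shaker_2 in the frame of mug_3 between 0.075 and 0.101 m and angle between shaker_2's own z axis and vertical below 0.15 rad and height (world z) of shaker_2 below 0.012 m and contact force between shaker_2 and the fingers below 0.05 N) or (x of shaker_3 in the frame of mug_3 between -0.015 and 0.015 m and y of shaker_3 in the frame of mug_3 between 0.075 and 0.101 m and angle between shaker_3's own z axis and vertical below 0.15 rad and height (world z) of shaker_3 below 0.012 m and contact force between shaker_3 and the fingers below 0.05 N) or (x of shaker_4 in the frame of mug_3 between -0.015 and 0.015 m and y of shaker_4 in the frame of mug_3 between 0.075 and 0.101 m and angle between shaker_4's own z axis and vertical below 0.15 rad and height (world z) of shaker_4 below 0.012 m and contact force between shaker_4 and the fingers below 0.05 N) or (x of shaker_5 in the frame of mug_3 between -0.015 and 0.015 m and y of shaker_5 in the frame of mug_3 between 0.075 and 0.101 m and angle between shaker_5's own z axis and vertical below 0.15 rad and height (world z) of shaker_5 below 0.012 m and contact force between shaker_5 and the fingers below 0.05 N)) and ((x of shaker_1 in the frame of mug_4 between -0.015 and 0.015 m and y of shaker_1 in the frame of mug_4 between 0.075 and 0.101 m and angle between shaker_1's own z axis and vertical below 0.15 rad and height (world z) of shaker_1 below 0.012 m and contact force between shaker_1 and the fingers below 0.05 N) or (x of shaker_2 in the frame of mug_4 between -0.015 and 0.015 m and y of shaker_2 in the frame of mug_4 between 0.075 and 0.101 m and angle between shaker_2's own z axis and vertical below 0.15 rad and height (world z) of shaker_2 below 0.012 m and contact force between shaker_2 and the fingers below 0.05 N) or (x of shaker_3 in the frame of mug_4 between -0.015 and 0.015 m and y of shaker_3 in the frame of mug_4 between 0.075 and 0.101 m and angle between shaker_3's own z axis and vertical below 0.15 rad and height (world z) of shaker_3 below 0.012 m and contact force between shaker_3 and the fingers below 0.05 N) or (x of shaker_4 in the frame of mug_4 between -0.015 and 0.015 m and y of shaker_4 in the frame of mug_4 between 0.075 and 0.101 m and angle between shaker_4's own z axis and vertical below 0.15 rad and height (world z) of shaker_4 below 0.012 m and contact force between shaker_4 and the fingers below 0.05 N) or (x of shaker_5 in the frame of mug_4 between -0.015 and 0.015 m and y of shaker_5 in the frame of mug_4 between 0.075 and 0.101 m and angle between shaker_5's own z axis and vertical below 0.15 rad and height (world z) of shaker_5 below 0.012 m and contact force between shaker_5 and the fingers below 0.05 N))), for 0.2 s.
At the end, for the whole second after the job is handed in: Each present mug is upright with an upright, released shaker opposite its handle (within 15 mm sideways, gap to the mug 17 to 43 mm); the wheel rests as many clicks from zero as there are mugs (within 0.12 rad; a click is 0.35 rad); shakers at rest (all of step 2 and angle between each of mug_1, mug_2, mug_3, mug_4's own z axis and vertical below 0.15 rad and (height (world z) of mug_2 above -5 m or (height (world z) of mug_3 above 5 m and height (world z) of wheel_axis above -5 m) or (height (world z) of mug_4 above 5 m and height (world z) of wheel_axis above -5 m) or value of joint count_wheel between 0.93 and 1.17 rad) and ((height (world z) of mug_2 above 5 m and height (world z) of wheel_axis above -5 m) or height (world z) of mug_3 above -5 m or (height (world z) of mug_4 above 5 m and height (world z) of wheel_axis above -5 m) or value of joint count_wheel between 0.93 and 1.17 rad) and ((height (world z) of mug_2 above 5 m and height (world z) of wheel_axis above -5 m) or (height (world z) of mug_3 above 5 m and height (world z) of wheel_axis above -5 m) or height (world z) of mug_4 above -5 m or value of joint count_wheel between 0.93 and 1.17 rad) and ((height (world z) of mug_2 above 5 m and height (world z) of wheel_axis above -5 m) or (height (world z) of mug_3 above 5 m and height (world z) of wheel_axis above -5 m) or (height (world z) of mug_4 above 5 m and height (world z) of wheel_axis above -5 m) or value of joint count_wheel between 1.28 and 1.52 rad) and velocity of joint count_wheel between -0.1 and 0.1 rad/s and linear speed of each of shaker_1, shaker_2, shaker_3, shaker_4, shaker_5 below 0.03 m/s); the robot touches nothing.
It fails at once if the ticket pad or the marker is shoved more than 4 cm from its place (distance of any of ticket_pad, marker from where it was at the start of the episode above 0.04 m).
Of mug_2, mug_3, mug_4 only 2 to 3 are there at a start; the rules pass over those that are not, and their reading is None.
At some moment in a run one of mug_1, mug_2, mug_3, mug_4 may be knocked a few centimetres aside while the robot is not near it.
It also fails if it takes over 210 s, if anything falls off the work surface, if the arm or the gripper's body presses on something with over 40 N, if the wrist force passes 120 N, or if a joint passes its speed limit or range.

ROBOT

A 7-joint arm with a two-finger parallel gripper is mounted at the origin on a cart in front of the work surface, level with it; the furniture and walls round the work are solid. World frame = base frame: x ahead of the robot, y to its left, z up, the work surface at z = 0. Lengths are in m, angles in rad, forces in N, time in s.
With the tool pointing down it reaches from about 0.425 to 0.825 m from the base axis. Payload 3.6 kg.
Tool frame: the origin (TCP) lies between the finger pads; the fingertips stand 22 mm ahead of it and the grasp point (between the pads) lies 3 mm ahead of it; z points along the fingers, x is the direction in which the jaws open and shut, and the axes are right-handed (so a half turn about z gives the same grasp; the last joint's range is limited). The gripper opens to 85 mm and grips with 20 to 120 N. Pads are 22 mm wide; open, the fingers measure 114 mm over their backs; the gripper's body (76 mm by 85 mm) begins 54 mm behind the grasp point. The pads swing forward as they close: fully open they stand 13 mm farther back than shut.
Start: joints at [1.308, 0.615, -0.013, 1.423, 0.008, 1.103, -0.04], TCP at [0.152, -0.632, 0.253] pointing down, gripper open.
Joint ranges: [-3.12, 3.12], [-0.3, 2.06], [-1.34, 1.32], [0.26, 2.42], [-1.36, 4.5], [0.01, 1.98], [-2.84, 2.84]. Speed limits (rad/s): [2.79, 2.79, 3.14, 3.14, 3.14, 3.14, 3.14].

INTERFACE

Orientations are given as a rotation vector (axis times angle).
In Python, from rig import move_pose, move_linear, set_joints, set_gripper, sleep, solve_ik, observe, camera, Unreachable, finish_job gives the robot as it stands. Calls block until the motion is done:
- move_pose(position, orientation): joint-space move of the TCP to a pose.
- move_linear(position, rot=None, rate=0.15): straight line of the TCP; rot=None keeps the orientation; rate is the mean speed in m/s.
- set_joints(angles): joint-space move.
- set_gripper(opening, f_grip=None): finger opening in m; f_grip is the grip in N (None keeps the last); returns when the fingers have stopped.
- sleep(seconds).
- solve_ik(position, orientation): joint angles nearest the present ones, or None.
- observe(): the state.
- camera(name): name is "scene" or "top" or "wrist"; returns a dict with "pixels" (400x640x3 uint8, red, green, blue), "depth" (400x640 float32, m along the optical axis (not along the pixel's ray), 0 where there is no reading), "fx", "fy", "cx", "cy" (pixels), "R" (3x3) and "t" (3): a world point X has camera coordinates R X + t; the wrist camera has in their place "tool_from_camera" (4x4, takes a point from camera to tool coordinates, whose origin is the TCP and whose axes are the tool frame's). Camera axes: x right, y down, z forward; pixel columns grow to the right and rows downward; lengths in m; the calibration is good to about 2 mm. A picture is of the moment at which its call begins: read the wrist's pose just before it.
A pose or a line that the arm cannot do raises Unreachable and nothing moves.
- finish_job(): hands the job in, once; it reports no verdict.
The state is a dict: "t": time; "joint_positions": joint angles; "joint_velocities": joint speeds; "tau": joint torques, N m; "position": TCP position; "orientation": TCP orientation; "force": force on the tool from outside, world axes, zero at the start; "ft_torque": the same for the moment, N m; "opening": finger opening in m.
Only numpy, scipy, OpenCV 4.12 (cv2) and the standard library are available. Lean on these libraries where they do the work, as an engineer would, in place of code of your own. Each camera call takes 0.05 s, during which the arm holds its last target. There are 200 camera calls.

## Working session

There is one attempt and no reset: what is moved stays moved. The work goes in short steps, each a Python script; the robot and the scene stay as the last script left them, time stands still between calls to the robot, and variables do not carry over. Pictures are saved under pics/ and viewed, about 12 in all and at most 16, crops included, and the job is handed in when it is done.

```bash
mkdir -p pics; ls; python3 - <<'E'
from rig import *
import cv2,numpy as np
for n in("top","scene"):
    c=camera(n); cv2.imwrite(f"pics/{n}0.png",cv2.cvtColor(c["pixels"],cv2.COLOR_RGB2BGR)); np.savez(f"{n}0.npz",**c)
    print(n,c["fx"],c["cx"],c["cy"],-np.array(c["R"]).T@c["t"],np.round(c["R"],3).tolist())
print(observe())
E
```

```text
pics
top 509.69326828189776 316.9539406572681 200.2501748663473 [0.36645025 0.01366365 1.51019762] [[-0.001, -1.0, 0.016], [-0.991, -0.001, -0.135], [0.135, -0.016, -0.991]]
scene 500.4413967511613 324.09752515652065 201.34966412460957 [-0.23780893 -0.7796007   0.82977699] [[0.708, -0.706, -0.005], [-0.401, -0.397, -0.826], [0.581, 0.587, -0.564]]
{'t': 0.1, 'joint_positions': array([ 1.3075155 ,  0.61581543, -0.01264319,  1.42477266,  0.00812348,
        1.10338271, -0.04040433]), 'joint_velocities': array([ 1.45125286e-04, -1.30733818e-03, -6.22212537e-05, -3.55549058e-03,
        4.28522179e-04, -4.61349712e-04,  7.62509851e-04]), 'tau': array([ 5.25135511e-04, -4.70383394e+01,  2.59576254e-01, -1.71571487e+01,
        1.00000418e-02,  5.91044445e-03,  6.95653668e-06]), 'position': array([ 0.15234181, -0.63123162,  0.25224717]), 'orientation': array([-2.4672552,  1.9425177,  0.0029049]), 'force': array([0.25949433, 0.10029206, 0.71721621]), 'ft_torque': array([-0.01951331, -0.00926671,  0.00134758]), 'opening': 0.08500688783171896}
```

View pics/top0.png

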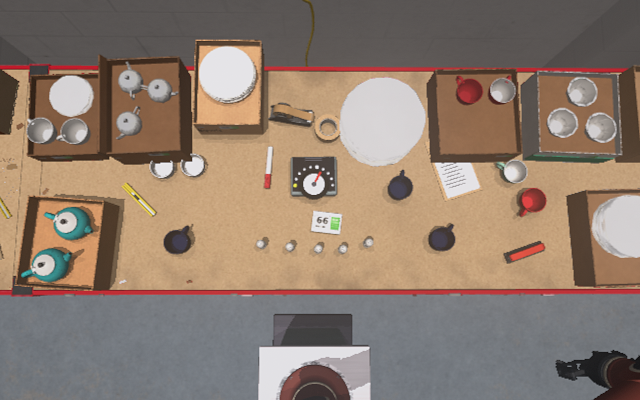

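View pics/scene0.png

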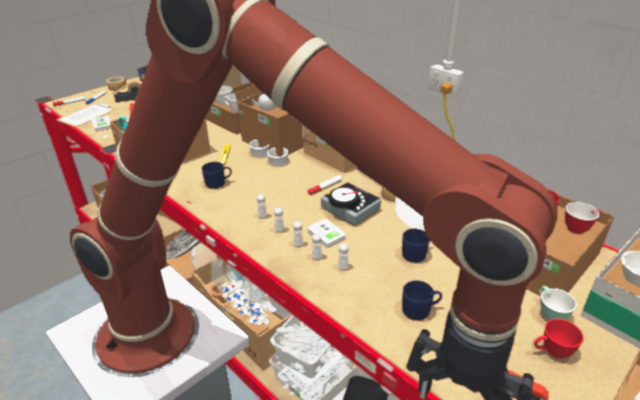

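The top view shows three navy mugs at (178,240), (400,186) and (441,237). Five shakers stand in a row at about (262..368, 245). The counter is at (314,177), the ticket pad at (326,222) and the marker at (268,167).

```bash
cat > h.py <<'E'
from rig import *
import cv2,numpy as np
from scipy.spatial.transform import Rotation as Ro
def down(yaw): # tool down, tool x at world angle yaw
    return (Ro.from_euler('z',yaw)*Ro.from_matrix(np.diag([1,-1,-1.]))).as_rotvec()
def snap(name):
    """camera with world pose Rcw (cam->world), o (centre)"""
    s=observe(); c=camera(name)
    if name=="wrist":
        T=np.eye(4);T[:3,:3]=Ro.from_rotvec(s["orientation"]).as_matrix();T[:3,3]=s["position"]
        M=T@np.array(c["tool_from_camera"]); c["Rw"]=M[:3,:3];c["o"]=M[:3,3]
    else: c["Rw"]=np.array(c["R"]).T; c["o"]=-c["Rw"]@c["t"]
    c["hsv"]=cv2.cvtColor(c["pixels"],cv2.COLOR_RGB2HSV); return c
def ray(c,uv,z):
    uv=np.atleast_2d(uv).astype(float)
    d=np.c_[(uv[:,0]-c["cx"])/c["fx"],(uv[:,1]-c["cy"])/c["fy"],np.ones(len(uv))]@c["Rw"].T
    return c["o"]+d*((z-c["o"][2])/d[:,2])[:,None]
def cloud(c):
    v,u=np.mgrid[:400,:640]; D=c["depth"]
    p=np.stack([(u-c["cx"])/c["fx"]*D,(v-c["cy"])/c["fy"]*D,D],-1)
    return p@c["Rw"].T+c["o"]
def blobs(mask,amin):
    n,l,st,ce=cv2.connectedComponentsWithStats(mask.astype(np.uint8))
    return [(l==i,st[i,4],ce[i]) for i in range(1,n) if st[i,4]>=amin]
def navy(c):
    h,s,v=[c["hsv"][...,i] for i in range(3)]
    return (h>105)&(h<130)&(s>70)&(v<110)
def save(c,n): cv2.imwrite(f"pics/{n}.png",cv2.cvtColor(c["pixels"],cv2.COLOR_RGB2BGR))
def pixwarp(c,z,x0,x1,y0,y1,s=2000):
    """rectified patch of plane z: row 0 = x1, col 0 = y1, s px per m"""
    W=np.array([[x1,y1],[x1,y0],[x0,y0],[x0,y1]])
    P=np.c_[W,np.full(4,z)]-c["o"]; P=P@c["Rw"]
    uv=np.c_[P[:,0]/P[:,2]*c["fx"]+c["cx"],P[:,1]/P[:,2]*c["fy"]+c["cy"]].astype(np.float32)
    w,h=int((y1-y0)*s),int((x1-x0)*s)
    H=cv2.getPerspectiveTransform(uv,np.float32([[0,0],[w,0],[w,h],[0,h]]))
    return cv2.warpPerspective(c["pixels"],H,(w,h))
def mugs(c,amin=150):
    """axis xy and direction away from the handle, from navy points by height"""
    P=cloud(c); out=[]
    for m,a,ce in blobs(cv2.morphologyEx(navy(c).astype(np.uint8),cv2.MORPH_CLOSE,np.ones((3,3))),amin):
        q=P[m]; top=q[(q[:,2]>.054)&(q[:,2]<.07)]
        out.append((a,ce.round(),q[:,2].max(),q[:,:2].mean(0),m,top))
    return out
E
python3 - <<'E'
from h import *
np.set_printoptions(precision=4,suppress=True)
c=snap("top"); P=cloud(c)
for a,ce,zm,m,_,top in mugs(c): print("navy",a,ce,zm,m,len(top),top[:,:2].min(0) if len(top) else 0,top[:,:2].max(0) if len(top) else 0)
box=(P[...,0]>.25)&(P[...,0]<.55)&(abs(P[...,1])<.35)
for m,a,ce in blobs(box&(P[...,2]>.035)&(P[...,2]<.09)&~navy(c),8):
    q=P[m]; print("obj",a,ce.round(),q[:,2].max(),np.median(q,0), np.linalg.norm(np.median(q,0)[:2]))
# counter: dark plate at z=.041
h,s,v=[c["hsv"][...,i] for i in range(3)]
print("depth table",np.median(P[230:260,210:230].reshape(-1,3),0))
W=pixwarp(c,.052,.47,.67,-.1,.1,3000)
cv2.imwrite("pics/wheel0.png",cv2.cvtColor(W,cv2.COLOR_RGB2BGR))
red=((h<8)|(h>172))&(s>120)&(v>90)
for m,a,ce in blobs(red,3):
    if abs(ce[0]-314)<30 and abs(ce[1]-178)<30: print("red",a,ce,ray(c,ce,.064))
yl=(h>20)&(h<35)&(s>120)&(v>120)
for m,a,ce in blobs(yl,2):
    if abs(ce[0]-314)<30 and abs(ce[1]-178)<30: print("yellow",a,ce,ray(c,ce,.041))
w=c=snap("wrist"); print(w["fx"],w["cx"],w["cy"],np.array(w["tool_from_camera"]))
E
```

```text
obj 55 [432. 240.] 0.07052427051367904 [ 0.4499 -0.3374  0.0564] 0.5623189403935056
obj 63 [368. 243.] 0.07834118807312529 [ 0.4429 -0.1524  0.0715] 0.46838505240517914
obj 67 [260. 244.] 0.07871433189286248 [0.4385 0.1513 0.0695] 0.4638684896323381
obj 61 [289. 247.] 0.07662954467765415 [0.4303 0.0699 0.0707] 0.4358894393973824
obj 58 [318. 249.] 0.07813891229250869 [ 0.4244 -0.0106  0.0708] 0.4245692583883067
obj 62 [342. 249.] 0.07824447908277432 [ 0.4243 -0.0793  0.071 ] 0.43168513574109285
depth table [0.4404 0.277  0.0005]
red 23 [318.1739 175.087 ] [[ 0.6371 -0.0126  0.064 ]]
yellow 15 [294.5333 185.1333] [[0.6115 0.056  0.041 ]]
331.9196901852023 322.4400958118655 195.0485057823013 [[ 1.     -0.0008 -0.0005 -0.0002]
 [ 0.001   0.9478  0.3188 -0.0826]
 [ 0.0002 -0.3188  0.9478 -0.1213]
 [ 0.      0.      0.      1.    ]]
```

View pics/wheel0.png

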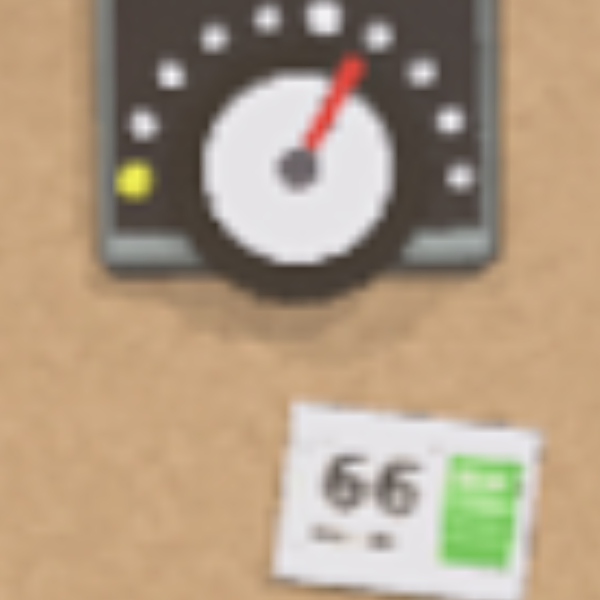

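The wheel is at count 6: the pointer (350,60 in the rectified crop) is in line with the dot after the large one. Its axis is at about (0.612, 0.001) and the yaw is close to 0. Next I'll find contact and roll it back.

```bash
cat > wheel.py <<'E'
from h import *
WX,WY=.570,.001; Z=.062; YAW=np.pi/2
def count(c=None):
    """count read from pointer direction in the top view"""
    c=c or snap("top"); h,s,v=[c["hsv"][...,i] for i in range(3)]
    red=((h<8)|(h>172))&(s>100)&(v>90)
    v_,u_=np.nonzero(red); p=ray(c,np.c_[u_,v_],.064)[:,:2]
    d=p-[WX+.042,WY]; r=np.hypot(*d.T); d=d[r<.045].mean(0)
    a=np.arctan2(d[0],d[1])    # 0 = left(+y), grows via rear(+x)
    return len(r[r<.045]),a/.35
def stroke(clicks,xc,press=.003):
    L=clicks*.0147/2
    move_linear([xc-.012,WY-L,Z],rate=.1)
    move_linear([xc+press,WY-L,Z],rate=.05)
    move_linear([xc+press,WY+L,Z],rate=.04); f=observe()["force"]
    move_linear([xc-.012,WY+L,Z],rate=.05); return f
E
python3 - <<'E'
from wheel import *
np.set_printoptions(precision=3,suppress=True)
c=snap("top")
for u,v in((178,240),(400,186),(441,237),(395,190)): print(c["hsv"][v,u])
print("count",count(c), "toolx yaw now",Ro.from_rotvec(observe()["orientation"]).as_matrix()[:,0])
best=min((q for q in ((solve_ik([.535,WY,.2],down(y)),y) for y in(np.pi/2,-np.pi/2)) if q[0] is not None),key=lambda q:abs(q[0][6]))
print(best)
set_gripper(0,20); move_pose([.535,WY,.2],down(best[1])); 
move_linear([.540,WY,Z],rate=.1); sleep(.3)
f0=observe()["force"];xc=None
for x in np.arange(.545,.572,.0015):
    move_linear([x,WY,Z],rate=.03); f=observe()["force"]-f0
    if f[0]<-1.5 and xc is None: xc=observe()["position"][0]; print("contact",xc,f); break
print(observe()["t"],observe()["force"]-f0,observe()["opening"])
move_linear([.545,WY,Z],rate=.05)
print("xc",xc,count())
E
```

```text
[127  55  83]
[128  47  86]
[132  47  81]
[126  42  85]
count (26, np.float64(5.907108723924366)) toolx yaw now [ 0.235 -0.972 -0.001]
(array([ 0.472,  0.619, -0.814,  1.81 ,  0.544,  0.952,  0.994]), 1.5707963267948966)
contact 0.5606450942966353 [-1.945  0.294  1.538]
8.5417 [-1.945  0.294  1.538] 0.00019294472009241567
xc 0.5606450942966353 (608, np.float64(-6.396709733815904))
```

```bash
python3 - <<'E'
from wheel import *
np.set_printoptions(precision=3,suppress=True)
for n in(-2,-2,-2): print(stroke(n,.560),observe()["t"])
move_linear([.52,WY,.16],rate=.2)
c=snap("wrist"); save(c,"w1"); print(count(c))
E
```

```text
[-4.156 -1.231  1.045] 11.1583
[-5.565 -0.749  0.033] 13.3833
[-4.42  -2.135 -0.299] 15.6083
(0, np.float64(nan))wheel.py:8: RuntimeWarning: Mean of empty slice.
  d=p-[WX+.042,WY]; r=np.hypot(*d.T); d=d[r<.045].mean(0)
  ret = um.true_divide(
```

View pics/w1.png

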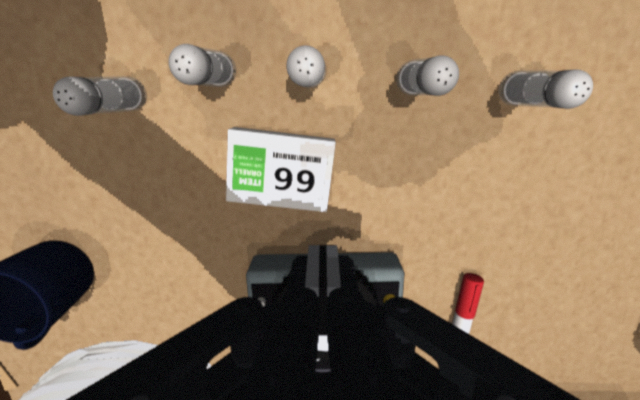

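The view shows the shakers at the top, the pad in the middle, and the gripper hiding the wheel, so I'll read the wheel in the top view once the arm is out of the way. Next I'll survey each mug from close by.

```bash
cat >> h.py <<'E'
from scipy.optimize import least_squares
def navy(c):
    h,s,v=[c["hsv"][...,i] for i in range(3)].copy()
    return (h>108)&(h<142)&(s>35)&(v<105)
def mug_fit(c,near,save_as=None):
    """axis (x,y) and angle of the away-from-handle direction"""
    P=cloud(c); d=np.hypot(P[...,0]-near[0],P[...,1]-near[1])
    k=navy(c)&(c["depth"]>0)&(d<.085)&(P[...,2]>.008)
    q=P[k]; rim=q[(q[:,2]>.055)&(q[:,2]<.07)][:,:2]
    r=least_squares(lambda a:np.hypot(*(rim-a).T)-.0325,rim.mean(0),loss="soft_l1",f_scale=.002)
    a=r.x; e=q[:,:2]-a; R=np.hypot(*e.T); hd=e[(R>.04)&(R<.062)]
    g=-hd.mean(0); return a,np.arctan2(g[1],g[0]),len(rim),len(hd),np.abs(r.fun).mean(),R[R<.08].max()
def over(M,z=.25,off=.10,yaws=None):
    """go where the wrist camera sees M; returns snap"""
    best=None
    for y in np.arange(-np.pi,np.pi,np.pi/12):
        ty=np.array([np.sin(y),-np.cos(y)])     # tool y in world
        p=[*(np.array(M)+off*ty),z]
        if not .43<np.hypot(*p[:2])<.8: continue
        q=solve_ik(p,down(y))
        if q is None: continue
        cost=np.abs(q-observe()["joint_positions"]).max()+.3*abs(q[6])
        if best is None or cost<best[0]: best=(cost,p,y)
    move_pose(best[1],down(best[2])); sleep(.2); return snap("wrist")
E
sed -i 's/\[c\["hsv"\]\[...,i\] for i in range(3)\].copy()/[c["hsv"][...,i] for i in range(3)]/' h.py
python3 - <<'E'
from h import *
import wheel
np.set_printoptions(precision=4,suppress=True)
c0=snap("top"); z=np.load("top0.npz")
app=[ray(c0,p,.05)[0,:2] for p in((178,240),(400,186),(441,237))]; print(app)
set_gripper(.085)
for i,M in enumerate(app):
    c=over(M); save(c,f"m{i}"); print(i,observe()["t"],mug_fit(c,M))
    if i==0: t=snap("top"); save(t,"t1"); print("count",wheel.count(t)); cv2.imwrite("pics/wheel1.png",cv2.cvtColor(pixwarp(t,.052,.47,.67,-.1,.1,2000),cv2.COLOR_RGB2BGR))
a=[cv2.resize(cv2.imread(f"pics/m{i}.png"),(400,250)) for i in range(3)]
w=cv2.resize(cv2.imread("pics/wheel1.png"),(250,250)); w=cv2.copyMakeBorder(w,0,0,0,150,0)
cv2.imwrite("pics/mm.png",np.vstack([np.hstack(a[:2]),np.hstack([a[2],w])]))
E
```

```text
[array([0.4509, 0.3868]), array([ 0.608, -0.251]), array([ 0.4597, -0.3658])]
0 18.8 (array([0.4485, 0.3937]), np.float64(2.5909204220334416), 922, 98, np.float64(0.0015997383387920657), np.float64(0.052336290936318565))
count (29, np.float64(0.02891183115552037))
1 21.6167 (array([ 0.6064, -0.2498]), np.float64(2.9511280282552224), 917, 105, np.float64(0.0016760754924363336), np.float64(0.05278675804400143))
2 22.725 (array([ 0.456 , -0.3671]), np.float64(2.4694289624301327), 889, 99, np.float64(0.0016928624385493486), np.float64(0.07999907236620221))
```

View pics/mm.png

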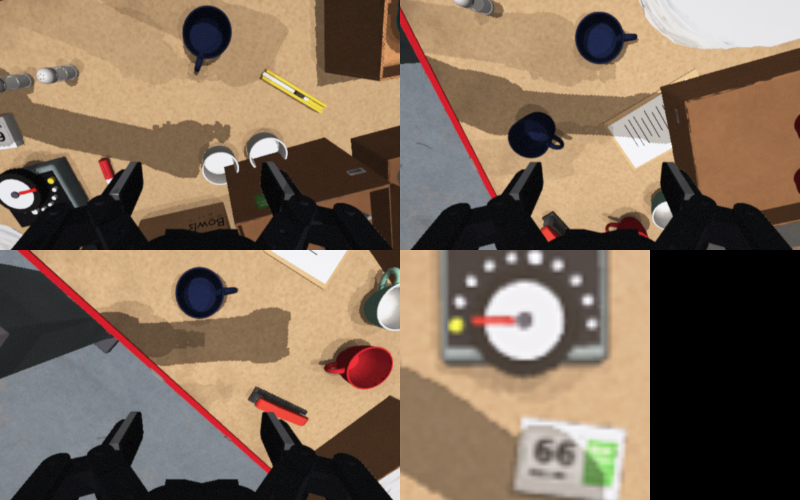

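The wheel reads 0.03, so it is at zero. The three mug fits agree with the views. For each mug I'll pick a shaker, place it, then look again.

```bash
cat > pick.py <<'E'
from h import *
def route(p,yaws,z):
    """feasible yaw nearest present joints"""
    best=None
    for y in yaws:
        q=solve_ik([*p,z],down(y)); q2=solve_ik([*p,.2],down(y))
        if q is None or q2 is None: continue
        cost=np.abs(q2-observe()["joint_positions"]).max()+np.abs(q-q2).max()
        if best is None or cost<best[0]: best=(cost,y)
    return best[1]
def pick(S,z=.038):
    # jaws within 45 deg of world x, to stay clear of the neighbours
    y=route(S,[k*np.pi+d for k in(-1,0) for d in np.linspace(-.75,.75,7)],z)
    set_gripper(.06); move_pose([*S,.2],down(y)); move_linear([*S,z],rate=.12)
    set_gripper(0,25); o=observe()["opening"]; print("grip",o,"yaw",y)
    move_linear([*S,.17],rate=.12); return o
def place(A,ang,z=.039,dist=.077):
    T=np.array(A)+dist*np.array([np.cos(ang),np.sin(ang)])
    y=route(T,[ang+np.pi/2+d+s for s in(0,-np.pi,np.pi) for d in(0,.25,-.25)],z)
    print("place at",T,"yaw",y)
    move_pose([*T,.2],down(y)); print("opening on arrival",observe()["opening"])
    move_linear([*T,z],rate=.08); sleep(.2); f=observe()["force"]
    set_gripper(.05); move_linear([*T,.17],rate=.1); return T,f
E
python3 - <<'E'
from pick import *
np.set_printoptions(precision=4,suppress=True)
print(pick([.4429,-.1524])); print(place([.6064,-.2498],2.951),observe()["t"])
c=over([.56,-.24]); save(c,"p1"); print(mug_fit(c,[.6064,-.2498]),observe()["t"])
P=cloud(c); T=[.531,-.235]; k=(np.hypot(P[...,0]-T[0],P[...,1]-T[1])<.035)&(P[...,2]>.06)&~navy(c); print(k.sum(),np.median(P[k],0),P[k][:,2].max())
E
```

```text
grip 0.023440310710629332 yaw 0.25
0.023440310710629332
place at [ 0.5308 -0.2352] yaw 1.130203673205104
opening on arrival 0.02363831911913458
(array([ 0.5308, -0.2352]), array([ 0.4431, -0.3761, -0.5024])) 32.4083
(array([ 0.6062, -0.2496]), np.float64(2.144931046384132), 773, 3680, np.float64(0.00167648253175149), np.float64(0.07998444992860351)) 33.2917
679 [ 0.5347 -0.2364  0.0719] 0.07623821631347344
```

View pics/p1.png

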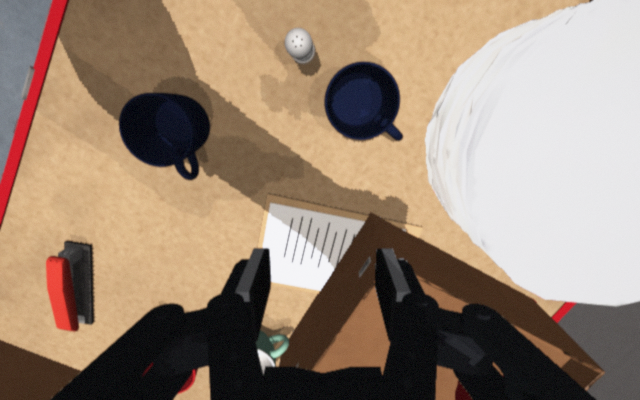

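The shaker is upright at pixel (300,45), opposite the handle, about 26 mm from the mug at (362,100). The sets for the other two mugs are next.

```bash
sed -i 's/(P\[...,2\]>.008)$/(P[...,2]>.015)\&(P[...,2]<.07)/' h.py; cat >> h.py <<'E'
def check(M,name):
    """look at a set; prints shaker offset in the mug frame"""
    c=over(M); save(c,name); a,g,*r=mug_fit(c,M); P=cloud(c)
    T=a+.077*np.array([np.cos(g),np.sin(g)])
    k=(np.hypot(P[...,0]-T[0],P[...,1]-T[1])<.04)&(P[...,2]>.06)&(P[...,2]<.085)&~navy(c)
    s=P[k][:,:2].mean(0) if k.sum() else np.full(2,np.nan); e=s-a
    print(name,"t",round(observe()["t"],1),"mug",a,g,r,"| shaker",k.sum(),s,"along",e@[np.cos(g),np.sin(g)],"side",e@[-np.sin(g),np.cos(g)])
    return a,g
E
python3 - <<'E'
from pick import *
np.set_printoptions(precision=4,suppress=True)
check([.6064,-.2498],"c1")
pick([.4243,-.0793]); print(place([.456,-.3671],2.469))
check([.456,-.3671],"c2")
pick([.4385,.1513]); print(place([.4485,.3937],2.591))
check([.4485,.3937],"c0")
t=snap("top"); save(t,"t2"); 
E
```

```text
c1 t 33.9 mug [ 0.6067 -0.2497] 2.953204461485658 [903, 100, np.float64(0.0016549102151439646), np.float64(0.05236198424798077)] | shaker 736 [ 0.5355 -0.2367] along 0.07232144921031955 side 0.0004910843267026877
grip 0.02379923084408019 yaw 0.75
place at [ 0.3958 -0.3191] yaw 6.931388980384689
opening on arrival 0.02370009265405698
(array([ 0.3958, -0.3191]), array([-0.1172,  0.1111, -0.9101]))
c2 t 44.7 mug [ 0.4561 -0.3672] 2.4690665291962173 [898, 102, np.float64(0.0015842660766899857), np.float64(0.05265810146670501)] | shaker 729 [ 0.3993 -0.3226] along 0.07217814560322118 side 0.0004807949666467659
grip 0.023789227473993084 yaw 0.75
place at [0.3829 0.434 ] yaw 1.2702036732051036
opening on arrival 0.02335682469697737
(array([0.3829, 0.434 ]), array([ 1.0478, -0.283 , -0.1945]))
c0 t 56.7 mug [0.4208 0.3614] 2.5872012941865883 [941, 124, np.float64(0.0014881937526610624), np.float64(0.05251284818414067)] | shaker 0 [nan nan] along nan side nan
```

View pics/t2.png

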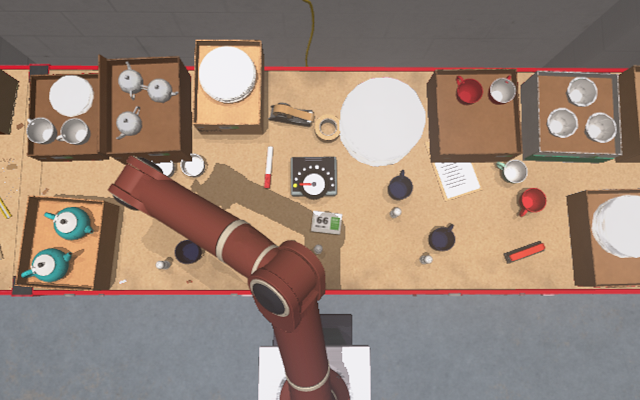

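Mug 0 was knocked to (0.421, 0.361), with its heading unchanged; the other two sets are good. I'll move its shaker to match.

```bash
sed -i 's/def pick(S,z=.038):/def pick(S,z=.038,mid=0,sp=.75):/; s/k\*np.pi+d for k in(-1,0) for d in np.linspace(-.75,.75,7)/mid+k*np.pi+d for k in(-1,0,1) for d in np.linspace(-sp,sp,7)/' pick.py
python3 - <<'E'
from pick import *
np.set_printoptions(precision=4,suppress=True)
c=over([.40,.40]); P=cloud(c); a,g,*r=mug_fit(c,[.4208,.3614]); print(a,g,r)
k=(np.hypot(P[...,0]-.383,P[...,1]-.434)<.03)&(P[...,2]>.055)&(P[...,2]<.085)&~navy(c); s=P[k].mean(0); print(k.sum(),s,P[k][:,2].max())
d=a-s[:2]
if k.sum()>200 and abs(s[0]-.383)<.015 and abs(s[1]-.434)<.015:
    o=pick([.383,.434],mid=np.arctan2(d[1],d[0])+np.pi/2,sp=.2)
    if o>.018:
        print(place(a,g,dist=.079)); check(a,"c0b")
E
```

```text
[0.4203 0.3614] 2.579371530676984 [768, 78, np.float64(0.0016130411935985688), np.float64(0.05110067653102045)]
742 [0.3846 0.4331 0.0708] 0.07614963289958704
grip 0.02390190581202769 yaw 0.6624573546662218
place at [0.3535 0.4036] yaw 7.041760511061674
opening on arrival 0.023555015516718243
(array([0.3535, 0.4036]), array([ 0.3987, -0.4493, -1.3949]))
c0b t 66.9 mug [0.4204 0.3608] 2.569225547359167 [880, 86, np.float64(0.0015861493800114787), np.float64(0.05257992471762832)] | shaker 0 [nan nan] along nan side nan
```

```bash
python3 - <<'E'
from h import *
t=snap("top"); a=cv2.resize(t["pixels"][200:310,100:320],None,fx=2.2,fy=2.2)[...,::-1]; b=cv2.resize(cv2.imread("pics/c0b.png"),(480,300))
a=cv2.resize(a,(480,240)); cv2.imwrite("pics/v0.png",np.vstack([a,b]))
E
```

```text
(no output)
```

View pics/v0.png

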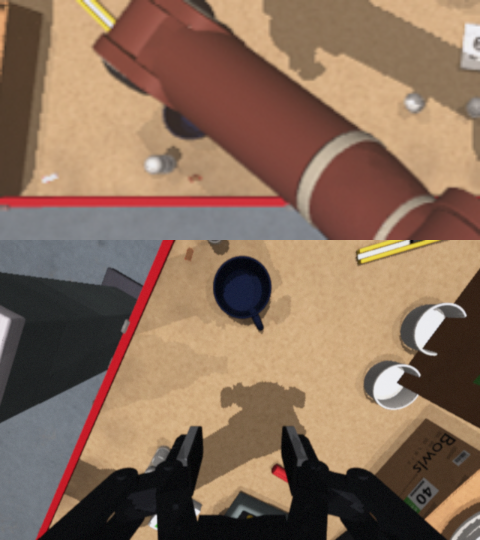

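The shaker is standing opposite the handle in the top crop at (155,163), but just outside the wrist frame. Now I'll click the counter to 3 and re-check all the sets.

```bash
python3 - <<'E'
from wheel import *
np.set_printoptions(precision=4,suppress=True)
set_gripper(0,20); move_pose([.535,WY,.2],down(np.pi/2)); move_linear([.545,WY,Z],rate=.12)
for n in(1,2): print(stroke(n,.560),observe()["t"])
move_linear([.52,WY,.2],rate=.15)
def chk(M,name,off):
    M=np.array(M); c=over(M-off*.04*0+0,off=off); save(c,name); a,g,*r=mug_fit(c,M+[0,0]); P=cloud(c)
    T=a+.077*np.array([np.cos(g),np.sin(g)])
    k=(np.hypot(*(P[...,:2]-T).transpose(2,0,1))<.04)&(P[...,2]>.06)&(P[...,2]<.085)&~navy(c)
    s=P[k][:,:2].mean(0) if k.sum() else np.full(2,np.nan); e=s-a
    print(name,round(observe()["t"],1),a,g,r[:2],"shaker",k.sum(),s,"along",e@[np.cos(g),np.sin(g)],"side",e@[-np.sin(g),np.cos(g)])
set_gripper(.085)
chk([.6067,-.2497],"f1",.10); print("count",count()); chk([.456,-.367],"f2",.10); chk([.4204,.361],"f0",.05); 
print("count",count())
save(snap("top"),"f_top")
E
```

```text
[-5.0701 -0.117   3.0298] 71.675
[-5.214   1.1723  2.8058] 73.825
f1 77.3 [ 0.6065 -0.2497] 2.953800612791377 [905, 103] shaker 687 [ 0.5354 -0.2367] along 0.07230967646755572 side 0.00047329218284800735
count (28, np.float64(2.967571224246859))
f2 78.5 [ 0.456  -0.3671] 2.470128823182826 [901, 101] shaker 680 [ 0.3991 -0.3226] along 0.07224724249412319 side 0.0005320103219029935
f0 81.6 [0.42   0.3612] 2.5623216647443905 [690, 67] shaker 701 [0.355 0.403] along 0.07720566653396795 side 0.0006090531000936499
count (29, np.float64(2.9684109683683046))
```

View pics/f_top.png

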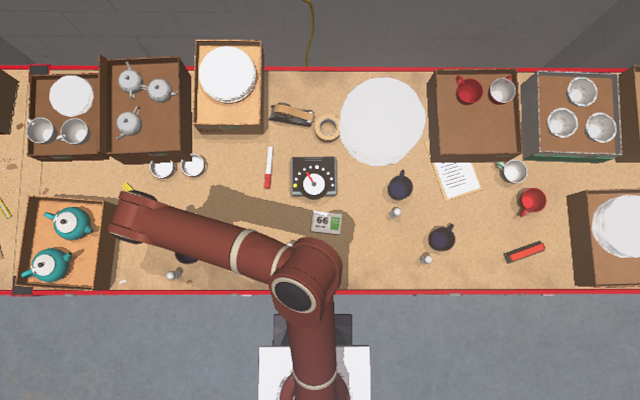

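All three sets stand, the wheel reads 3, and the pad and marker are where they were. I'm handing in.

```bash
python3 -c "
from rig import *
s=observe();print(s['position'],s['force'],s['t']);print(finish_job())"
```

```text
[0.46880911 0.34790501 0.24998564] [ 0.13858519 -0.17779831  1.07953146] 81.7
the job is handed in; nothing more can be done
None
```

The job is handed in at about 82 s of the 210 s allowed. No verdict is reported, so this rests on my own last checks.

- **Counter:** I rolled the wheel from 6 back to 0 (it read 0.03). After the sets were made up I clicked it to 3, and it last read 2.97.
- **Sets:** I found three navy mugs and stood a shaker opposite each handle. The last wrist views put the shakers 72, 72 and 77 mm from the mug axes (allowed 64–90 mm). That is gaps of about 25, 25 and 30 mm, each under 1 mm off line.
- **Knocked mug:** The left mug moved about 4 cm during the run, so I re-gripped its shaker and set it down at the mug's new place.
- **Bystanders:** The ticket pad and marker look unmoved in the final top view; I did not measure them.
- **Robot at hand-in:** The hand was empty, open and clear of everything at 0.25 m.

Two checks gave misleading readings at first. One handle-direction fit picked up the gripper, and one look at the moved shaker missed it because it was outside the wrist camera's frame. Both came out right when repeated.

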